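Set the dosing pump's stroke dial and snap its splash cover on

ROBOT

A 6-joint arm with a two-finger parallel gripper is mounted at the origin on the work surface. World frame = base frame: x ahead of the robot, y to its left, z up, the work surface at z = 0. Lengths are in m, angles in degrees, forces in N, time in s.
With the tool pointing down it reaches from about 0.35 to 0.725 m from the base axis. Payload 6 kg.
Tool frame: the origin (TCP) lies between the finger pads; the fingertips stand 25 mm ahead of it and the grasp point (between the pads) lies 6 mm ahead of it; x points along the fingers, z is the direction in which the jaws open and shut, and the axes are right-handed (so a half turn about x gives the same grasp; the last joint's range is limited). The gripper opens to 85 mm and grips with 20 to 120 N. Pads are 22 mm wide; open, the fingers measure 114 mm over their backs; the gripper's body (76 mm by 85 mm) begins 54 mm behind the grasp point. The pads swing forward as they close: fully open they stand 13 mm farther back than shut.
Start: joints at [86.27, 2.303, 4.859, 0, -92.561, -19.12], TCP at [0.233, 0.553, 0.256] pointing down, gripper open.
Joint ranges: [-146.85, 146.85], [-73.84, 115.35], [-62.03, 85.46], [-188.31, 113.3], [-161.28, -10.13], [-171.36, 171.36]. Speed limits (degrees/s): [147.25, 147.25, 172.46, 180, 180, 180].

INTERFACE

Orientations are given as [roll, pitch, yaw] about the fixed x, y, z axes, in that order (R = Rz(yaw) Ry(pitch) Rx(roll)).
In Python, from workcell import r, snapshot, camera_model, spotter gives the robot as it stands. The module is installed in compiled form; this text tells all that it offers.
- The arm moves only by the tool step_arm, never from a script. Its argument "deltas" is one flat list of numbers, 6 for each row, row after row: the shift along the tool's x, y, z in m, then the turn, a rotation vector about the tool's x, y, z in units of 8 degrees (1.0 is 8 degrees). A call has 1 to 12 rows; each row is the pose to reach, as a shift and turn from the pose commanded when the call began, along the tool's axes at that moment; what a row does not reach only later rows make up. A row lasts 1/10 s, in which the tool goes at most 50 mm and 8.59 degrees, less where a joint would pass 70% of its speed; a pose out of reach is approached as far as the arm can. A call with a gripper value outside its range is refused whole. "jaw" is the closure, from 0 (fully open) to 1 (shut), set as the call begins (left out, the last holds). The fingers move at their own pace and stop on an object; the grip force is fixed at half the most. Time passes only in rows, so rows that repeat a pose let the fingers close. It gives the time, the measured TCP pose, the force and the opening at its end, in the units of the state.
- r.read_state(): the state, without advancing time (a new reading comes with each control period).
- snapshot(name): name is "scene" or "top" or "wrist"; returns the picture (480x640x3 uint8, red, green, blue); there is no depth.
- camera_model(name): a dict with "camera_matrix" (3x3 intrinsics, pixels), "k1" (the pictures are not rectified: a ray, as slopes to the right and down, at radius r is drawn at 1 + k1 r^2 times it, then the intrinsics apply), "eye" and "rotation" of the camera in the world; the wrist camera has in their place "mount" (4x4, takes a point from camera to tool coordinates, whose origin is the TCP and whose axes are the tool frame's). Camera axes: x right, y down, z forward; pixel columns grow to the right and rows downward; lengths in m; the calibration is good to about 2 mm. A picture is of the moment at which its call begins: read the wrist's pose just before it. camera_model takes no time and is no camera call.
- r.finish_job(): hands the job in, once; it reports no verdict.
Trained networks look in the newest picture that a camera, given by its name, has taken for a name from the list of things; names that differ only in an ending like _2 or _b are one class to them, and where a whole thing is asked for, a point or a joint stands for the part that bears it (a point fixed in the world has none). Each returns a list of dicts, best first, with "conf" (0 to 1); they miss things now and then, are a little off and sometimes report something else, mostly with a low value. They report only what shows in the picture. A call takes as long as a camera call. They do not tell look-alikes from the thing itself.
- spotter.outline_of(name, camera): "mask" (480x640 bool, what is visible of it) and "bbox" ([centre column, centre row, width, height] in pixels, round what is visible of it).
The state is a dict: "time": time; "joint_pos": joint angles; "joint_vel": joint speeds; "tau": joint torques, N m; "tcp_pos": TCP position; "tcp_rot": TCP orientation; "contact_force": force on the tool from outside, world axes, zero at the start; "moment": the same for the moment, N m; "finger_gap": opening from 0.0 (shut) to 1.0 (fully open).
Only numpy, scipy, OpenCV 4.12 (cv2) and the standard library are available. Lean on these libraries where they do the work, as an engineer would, in place of code of your own. Each camera call takes 0.05 s, during which the arm holds its last target. There are 200 camera calls.

TASK

On the disinfectant dosing pump, turn the stroke dial to 60 on its 0 to 100 scale (the first mark clockwise past the long middle one), then fit the loose splash cover over the dial and press it down until both catches snap and it sits fully home. Finish while still holding the cover and pressing it firmly down onto the pump, with the dial still at 60. Leave everything else on the table where it stands.

Things in the scene. Friction and masses are not known exactly. Their poses are not given: they have to be found in the camera images.
- pump: Dosing pump, screwed down, does not move: light grey box housing 176 x 122 mm, 125 mm high, on a foot plate 215 x 128 mm; a dosing head sticks out of its +x end to 146 mm from the origin, with a valve nut up to 121 mm high (lower than the deck). Origin: centre of its underside on the table; z up, x along its length.
- panel (a point): Point on the pump's flat top deck, 125 mm above the table, on the dial's axis; axes as the pump. A dark collar, 91 mm (x) x 71 mm (y) outside, 9 mm high, with tapered top, stands round it. The cover goes over the collar and its rim comes down on the deck: cover then lies at this point, its x axis along this x axis (either way round).
- dial (a joint): Turn of the stroke dial in rad, growing clockwise as seen from above: 0 at mark 0, 0.4712 per mark (10), 4.712 at mark 100; mark 60 is 2.827. It starts between about 25 and 51, turns with about 0.04 N m of friction and stays where it is left.
- dial_grip (a point): Grip point of the stroke dial, on its axis, 29 mm above the deck. Black grip bar 36 mm long, 12 mm thick, from 8.5 to 36.5 mm above the deck, on a disc 39 mm wide and 8.5 mm high. x axis: along the bar towards its white pointer line; z up along the axis. Pinch the bar across its thickness from above.
- cover: The loose splash cover, about 90 g: rectangular clear box with a grey lower band, open below, 100 mm (x) x 80 mm (y) outside, 3 mm walls, 44 mm high to its top, 41 mm deep inside; starts upright on its rim on the table. Origin: centre of the rim plane (underside); z up. Fits either way round. Each x end wall has a 28 mm wide window, 4 to 18 mm above the rim, for a catch.
- cover_grip (a point): Grip point of the cover, 62 mm above its rim: in a solid grey grip bar on the middle of its top, 46 mm long (along the cover's x), 14 mm thick (y), 24 mm high (44 to 68 mm above the rim). Fingers may rest on the top beside the bar. Axes as the cover.
- catch_far (a joint): Sprung catch at the collar's +x end, 16 mm wide. Value: how far it is pushed in, m (0 sprung out, up to 0.007). The cover's rim meets the sloping noses of both catches about 11 mm above the deck; pressed on, the force rises to 8 to 14 N and drops suddenly as the rim passes them (6 mm); at 2 to 3 mm they spring out into the windows, and the rim reaches the deck.
- catch_near (a joint): The same kind of catch at the collar's -x end; value as for catch_far.
- tape: Bystander: grey roll of tape lying flat, 104 mm across, 48 mm high; origin centre of its underside.
- beaker: Bystander: clear beaker, 66 mm across, 85 mm high; origin centre of its underside.
- marker: Bystander: marker pen 135 mm long, 12 mm thick, lying along its x; origin under its middle.
- nut: Bystander: dark union nut (ring) 44 mm across, 18 mm high; origin centre of its underside.
- driver: Bystander: screwdriver lying on the table along its x axis.
- sprayer: Bystander: white spray bottle 62 mm across, 201 mm high; origin centre of its underside.
- tub: Bystander: wipes tub 98 mm across, 197 mm high; origin centre of its underside.
- mark_60 (a point): Mark 60 of the dial's scale on the deck, 24 mm from the dial's axis. The scale has 11 thin black marks 27 degrees apart, each worth 10; 0, 50 and 100 are longer. From above, 0 lies 135 degrees counter-clockwise of the pump's +x, 50 along +x, 60 lies 27 degrees clockwise of +x, 100 lies 135 degrees clockwise. Axes as the pump.
Mind the look-alikes: they are no part of the job. What is shaped like the cover but brown or turquoise is not meant.

How it is judged (in metres and radians):
On the way, in this order (a step that is already met when the one before it is completed fails the run):
1. the dial stands at 60 (within 3 of its scale's units) while the cover is still off the pump (value of joint dial between 2.686 and 2.969 rad and distance between cover and panel above 0.06 m), for 0.2 s.
2. the cover has snapped on: rim down on the deck, both catches sprung out (z of cover in the frame of panel below 0.0025 m and distance between cover and panel below 0.006 m and value of joint each of catch_far, catch_near below 0.002 m), for 0.1 s.
At the end, for the whole second after the job is handed in: Dial at 60 within 3 scale units; cover over it, rim on the deck (within 1 mm), centred within 6 mm, level, in line with the collar, both catches out to within 2 mm; the fingers still on the cover and pressing it on the pump with over 4 N, all through the last second (value of joint dial between 2.686 and 2.969 rad and z of cover in the frame of panel below 0.001 m and distance between cover and panel below 0.006 m and angle between cover's own z axis and vertical below 0.05 rad and angle between the x axis of cover and the x axis of panel, either way round below 0.08 rad and value of joint each of catch_far, catch_near below 0.002 m and contact force between the fingers and cover above 3 N and contact force between cover and pump above 4 N); the arm keeps its last pose, push and grip.
It fails at once if a bystander is knocked over or shifted by more than 40 mm (distance of any of tape, beaker, marker, nut, driver, sprayer, tub from where it was at the start of the episode above 0.04 m or angle between any of beaker, sprayer, tub's own z axis and vertical above 0.6 rad).
It also fails if it takes over 64 s, if anything falls off the work surface, if the arm or the gripper's body presses on something with over 40 N, if the wrist force passes 120 N, or if a joint passes its speed limit or range.

## Working session

There is one attempt and no reset: what is moved stays moved. The work goes in short steps, Python scripts to look and compute and a tool call to move; the robot and the scene stay as the last step left them, time stands still between calls to the robot, and variables do not carry over. Pictures are saved under pics/ and viewed, about 8 in all and at most 12, crops included, and the job is handed in when it is done.

Besides the shell and the picture viewer there is one more tool, called after "Emit:" by a JSON object that holds its "op" and its "data", one argument or row to a line. step_arm: Moves the arm, as the interface text tells. Its arguments: {"type":"object","properties":{"deltas":{"type":"array","items":{"type":"number"}},"jaw":{"type":"number"}},"required":["deltas"]}

```bash
mkdir -p pics; cat > h.py <<'E'
import numpy as np, cv2
from scipy.spatial.transform import Rotation as R
from workcell import r, snapshot, camera_model, spotter
def rot(s): return R.from_euler('xyz',s['tcp_rot'],degrees=True)
def cam(name,s=None):
    m=camera_model(name)
    if 'mount' in m:
        T=np.array(m['mount']);Rt=rot(s).as_matrix()
        return np.array(m['camera_matrix']),m['k1'],Rt@T[:3,3]+np.array(s['tcp_pos']),Rt@T[:3,:3]
    return np.array(m['camera_matrix']),m['k1'],np.array(m['eye']),np.array(m['rotation'])
def ray(c,uv):
    K,k1,e,Rc=c
    d=np.array([(uv[0]-K[0,2])/K[0,0],(uv[1]-K[1,2])/K[1,1]]);p=d.copy()
    for _ in range(20): p=d/(1+k1*(p@p))
    v=Rc@np.array([p[0],p[1],1]);return e,v/np.linalg.norm(v)
def onz(c,uv,z):
    e,v=ray(c,uv);return e+v*(z-e[2])/v[2]
def proj(c,P):
    K,k1,e,Rc=c
    q=Rc.T@(np.array(P)-e);p=q[:2]/q[2];p=p*(1+k1*(p@p));return np.array([K[0,0]*p[0]+K[0,2],K[1,1]*p[1]+K[1,2]])
def tri(obs):
    A=np.zeros((3,3));b=np.zeros(3)
    for c,uv in obs:
        e,v=ray(c,uv);M=np.eye(3)-np.outer(v,v);A+=M;b+=M@e
    P=np.linalg.solve(A,b);return P,[np.round(proj(c,P)-uv,1) for c,uv in obs]
def save(n,im): cv2.imwrite('pics/'+n,im[:,:,::-1])
def shot(name,fn):
    s=r.read_state();im=snapshot(name);save(fn,im);return cam(name,s),im
def delta(P,rpy,s=None):
    "tool-axis shift and turn (units of 8deg) to world pose"
    s=s or r.read_state();Rt=rot(s);d=Rt.inv().apply(np.array(P)-s['tcp_pos'])
    w=(Rt.inv()*R.from_euler('xyz',rpy,degrees=True)).as_rotvec(degrees=True)/8
    return np.round(d,4),np.round(w,3)
E
cat > a.py <<'E'
from h import *
print({k:np.round(v,3) for k,v in r.read_state().items()})
ims=[]
for n in ['scene','top','wrist']:
    c,im=shot(n,n+'0.png');ims.append(im)
    print(n,np.round(c[2],3),np.round(c[3][:,2],2))
    for o in ['cover','pump','dial','cover_grip','dial_grip','tape','beaker','marker','nut','driver','sprayer','tub']:
        for d in spotter.outline_of(o,n)[:3]:
            if d['conf']>.2: print(n,o,round(d['conf'],2),np.round(d['bbox'],0))
E
python3 a.py
```

```text
{'time': np.float64(0.0), 'joint_pos': array([ 8.6271e+01,  2.3380e+00,  4.8030e+00, -2.8000e-02, -9.2562e+01,
       -1.9119e+01]), 'joint_vel': array([-0.089,  0.14 , -0.018,  0.001, -0.036, -0.023]), 'tau': array([ 1.0000e-03, -3.6819e+01,  3.4741e+01,  6.9320e+00, -5.0000e-03,
        0.0000e+00]), 'tcp_pos': array([0.233, 0.553, 0.255]), 'tcp_rot': array([   3.162,   89.898, -109.684]), 'contact_force': array([-0.207, -0.55 , -0.134]), 'moment': array([-0.025,  0.009, -0.044]), 'finger_gap': np.float64(0.998)}Traceback (most recent call last):
  File "a.py", line 6, in <module>
    print(n,np.round(c[2],3),np.round(c[3][:,2],2))
                                      ~~~~^^^^^
IndexError: too many indices for array: array is 1-dimensional, but 2 were indexed
```

```bash
python3 -c "
from h import *
print(camera_model('scene'),camera_model('wrist'))"
```

```text
{'camera_matrix': array([[571.10491995,   0.        , 314.22875822],
       [  0.        , 571.10491995, 245.5323731 ],
       [  0.        ,   0.        ,   1.        ]]), 'k1': 0.03778650026789124, 'eye': array([ 0.48947071, -1.11885198,  1.37391153]), 'rotation': array([-137.18783443,    1.2125175 ,   -4.88704984])} {'camera_matrix': array([[407.20389021,   0.        , 325.86889422],
       [  0.        , 407.20389021, 236.78571442],
       [  0.        ,   0.        ,   1.        ]]), 'k1': -0.07393918785089494, 'mount': array([[-2.03193558e-04, -2.59456133e-01,  9.65754872e-01,
        -1.17750044e-01],
       [ 4.18118877e-04, -9.65754830e-01, -2.59456034e-01,
         6.48320775e-02],
       [ 9.99999892e-01,  3.51080548e-04,  3.04718667e-04,
        -1.39358979e-04],
       [ 0.00000000e+00,  0.00000000e+00,  0.00000000e+00,
         1.00000000e+00]])}
```

Rotation is roll/pitch/yaw, camera to world.

```bash
sed -i "s/np.array(m\['rotation'\])/R.from_euler('xyz',m['rotation'],degrees=True).as_matrix()/" h.py; python3 a.py | grep -v time; python3 - <<'E'
import cv2,numpy as np
a,b=[cv2.imread(f'pics/{n}0.png') for n in('scene','top')]
cv2.imwrite('pics/both.png',np.vstack([a[:,:],b])[::1] if 0 else cv2.resize(np.hstack([a,b]),(800,300)))
E
```

```text
-1.9120e+01]), 'joint_vel': array([-0.012, -0.024,  0.052, -0.008, -0.051,  0.058]), 'tau': array([-6.0000e-03, -3.6968e+01,  3.4862e+01,  6.9620e+00, -5.0000e-03,
        0.0000e+00]), 'tcp_pos': array([0.233, 0.553, 0.255]), 'tcp_rot': array([   4.395,   89.903, -108.455]), 'contact_force': array([-0.205, -0.495, -0.378]), 'moment': array([-0.026,  0.019,  0.04 ]), 'finger_gap': np.float64(1.0)}
scene [ 0.489 -1.119  1.374] [ 0.04  0.68 -0.73]
scene cover 0.92 [245. 220.  39.  36.]
scene cover 0.86 [297. 221.  37.  28.]
scene cover 0.78 [232. 170.  32.  30.]
scene pump 0.57 [333. 344.  96.  79.]
scene dial 0.54 [320. 326.  10.  16.]
scene cover_grip 0.79 [297. 223.  31.  29.]
scene cover_grip 0.79 [243. 221.  34.  34.]
scene cover_grip 0.76 [233. 167.  26.  25.]
scene dial_grip 0.58 [323. 324.  14.  16.]
scene tape 0.77 [315. 279.  33.  35.]
scene tape 0.69 [335. 343.  95.  78.]
scene tape 0.34 [295. 223.  33.  31.]
scene beaker 0.79 [362. 272.  21.  34.]
scene beaker 0.5 [378. 225.  24.  59.]
scene beaker 0.26 [272. 400.  35.  39.]
scene marker 0.42 [272. 285.   8.  33.]
scene nut
[... 418 characters left out ...]
over_grip 0.88 [124. 339.  54.  45.]
top cover_grip 0.75 [226. 321.  43.  42.]
top cover_grip 0.7 [242. 255.  38.  43.]
top dial_grip 0.72 [430. 233.  13.  14.]
top tape 0.66 [363. 157.  44.  54.]
top tape 0.61 [332. 241.  38.  37.]
top beaker 0.93 [332. 185.  22.  27.]
top marker 0.51 [329. 286.  46.  14.]
top nut 0.74 [184. 270.  17.  17.]
top driver 0.89 [469. 291.  46.  32.]
top sprayer 0.86 [280. 163.  23.  42.]
top tub 0.81 [363. 155.  44.  54.]
top tub 0.23 [424. 228.  72.  99.]
wrist [0.293 0.528 0.374] [-0.24  0.1  -0.97]
wrist cover 0.6 [293. 133. 154. 163.]
wrist cover 0.56 [583.  22.  94.  41.]
wrist cover_grip 0.8 [583.  20.  90.  41.]
wrist cover_grip 0.68 [291. 129. 161. 159.]
```

View pics/top0.png

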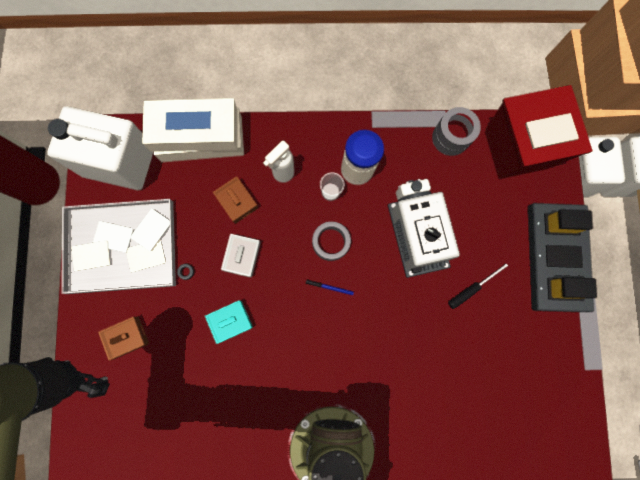

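View pics/scene0.png

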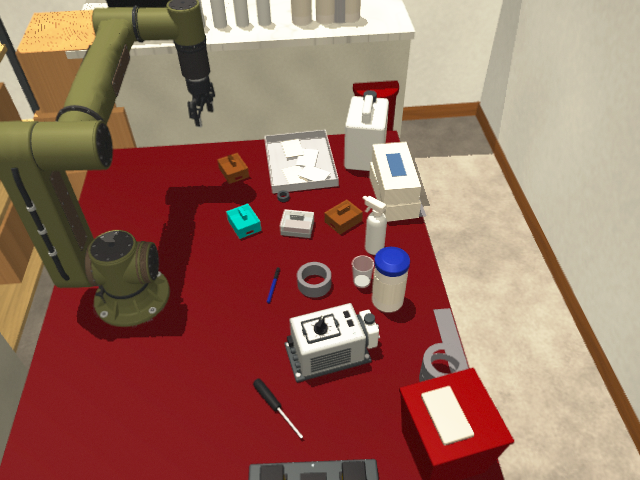

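```bash
python3 - <<'E'
from h import *
t,s=cam('top'),cam('scene')
print('cover',tri([(t,(240,255)),(s,(297,222))]), onz(t,(240,255),.04))
print('dial',tri([(t,(431,234.5)),(s,(321,326))]), onz(t,(431,234.5),.155))
for n,uv,z in [('tape',(332,241),.024),('beaker',(332,186),.04),('tub',(363,155),.19),('sprayer',(281,160),.15),('pumphead',(416,188),.12),('pen',(330,287),.01)]: print(n,np.round(onz(t,uv,z),3))
im=cv2.imread('pics/top0.png');a=cv2.resize(im[170:350,100:290],None,fx=2.1,fy=2.1,interpolation=2)
b=cv2.resize(im[175:285,380:470],None,fx=3.44,fy=3.44,interpolation=2)
cv2.imwrite('pics/crop1.png',np.hstack([a,b[:a.shape[0]]]))
# view pose over dial: camera 0.12 back
print(rot(r.read_state()).as_matrix().round(2))
E
```

```text
cover (array([0.51896539, 0.24191913, 0.02511721]), [array([-0. , -0.1]), array([-0.1,  0. ])]) [0.51685142 0.23989461 0.04      ]
dial (array([ 0.5522675 , -0.25996511,  0.13386677]), [array([-0.1, -0.8]), array([-0.8,  0.2])]) [ 0.54671363 -0.25456103  0.155     ]
tape [ 0.554 -0.012  0.024]
beaker [ 0.707 -0.015  0.04 ]
tub [ 0.745 -0.086  0.19 ]
sprayer [0.748 0.121 0.15 ]
pumphead [ 0.677 -0.231  0.12 ]
pen [ 0.428 -0.005  0.01 ]
[[-0.    0.92 -0.39]
 [-0.   -0.39 -0.92]
 [-1.    0.    0.  ]]
```

View pics/crop1.png

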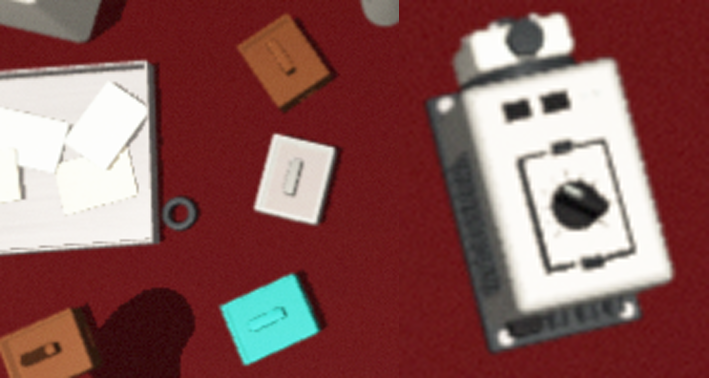

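The candidates in the top picture are brown (235,199), brown (122,338), turquoise (229,322) and light grey/clear (240,255). Only the last matches the described cover. The enlarged crop shows it as a white-grey box with a grey bar, long axis at about −13° yaw. The pump dial is at (431,234). Next I move over the dial.

```bash
python3 - <<'E'
from h import *
# tool down with tool-y at angle a: x=-z, y=(cos,sin), z=x cross y
def rpy(a):
    a=np.radians(a);x=np.array([0,0,-1.]);y=np.array([np.cos(a),np.sin(a),0]);return R.from_matrix(np.c_[x,y,np.cross(x,y)]).as_euler('xyz',degrees=True)
print(delta([.54,-.24,.29],rpy(-115)))
E
cat >> h.py <<'E'
def rpy(a):
    "tool down, tool y at world angle a (deg)"
    a=np.radians(a);x=np.array([0,0,-1.]);y=np.array([np.cos(a),np.sin(a),0]);return R.from_matrix(np.c_[x,y,np.cross(x,y)]).as_euler('xyz',degrees=True)
def yang(s): y=rot(s).as_matrix()[:,1];return np.degrees(np.arctan2(y[1],y[0]))
E
```

```text
(array([-0.0337,  0.5909,  0.6114]), array([11.518,  0.   , -0.   ]))<sys>:0: UserWarning: Gimbal lock detected. Setting third angle to zero since it is not possible to uniquely determine all angles.
```

Emit:
{"op": "step_arm", "data": {
  "deltas": [-0.034,0.591,0.611,11.5,0,0,-0.034,0.591,0.611,11.5,0,0,-0.034,0.591,0.611,11.5,0,0,-0.034,0.591,0.611,11.5,0,0,-0.034,0.591,0.611,11.5,0,0,-0.034,0.591,0.611,11.5,0,0,-0.034,0.591,0.611,11.5,0,0,-0.034,0.591,0.611,11.5,0,0,-0.034,0.591,0.611,11.5,0,0,-0.034,0.591,0.611,11.5,0,0,-0.034,0.591,0.611,11.5,0,0,-0.034,0.591,0.611,11.5,0,0]
}}

```text
time: 3.2
tcp_pos: [0.45, -0.0082, 0.2809]
tcp_rot: [-132.2, 89.9, 22.8]
contact_force: [1.5, 1.2, 0.3]
finger_gap: 0.999
```

```bash
python3 -W ignore - <<'E'
from h import *
s=r.read_state();print(s['time'],s['tcp_pos'],yang(s),s['joint_pos']);print(delta([.54,-.24,.29],rpy(-115)))
E
```

```text
3.2 [ 0.44995546 -0.00816288  0.28088459] -115.01027317476176 [ 2.48527464e+01 -2.07882601e+01 -1.29804988e+01  3.16683519e-03
 -9.77189722e+01 -4.98626261e+01]
(array([-0.0091,  0.172 , -0.1796]), array([-0.001, -0.007,  0.008]))
```

Emit:
{"op": "step_arm", "data": {
  "deltas": [-0.009,0.172,-0.18,0,0,0,-0.009,0.172,-0.18,0,0,0,-0.009,0.172,-0.18,0,0,0,-0.009,0.172,-0.18,0,0,0,-0.009,0.172,-0.18,0,0,0,-0.009,0.172,-0.18,0,0,0,-0.009,0.172,-0.18,0,0,0]
}}

```text
time: 3.9
tcp_pos: [0.5408, -0.2388, 0.2881]
tcp_rot: [19.2, 89.9, 174.2]
contact_force: [0.1, -0.2, -0.1]
finger_gap: 0.999
```

```bash
python3 -W ignore - <<'E'
from h import *
s=r.read_state();print(s['time'],s['tcp_pos'],yang(s),s['joint_pos'])
c,im=shot('wrist','w1.png')
for o in ['dial','dial_grip','pump']:
    for d in spotter.outline_of(o,'wrist')[:2]: print(o,d['conf'],np.round(d['bbox'],1))
E
```

```text
3.9 [ 0.54075687 -0.23883569  0.28810163] -114.98551184428305 [-4.41672251e+00  1.39309237e+00  7.24606549e+00 -3.09351892e-03
 -9.59785043e+01 -2.05691508e+01]
dial 0.79 [295.2 206.2  51.9  63.3]
dial 0.28 [275.4 202.3 301.3 269.8]
dial_grip 0.96 [295.9 208.8  59.1  65.7]
pump 0.92 [276.3 203.8 304.2 271. ]
```

View pics/w1.png

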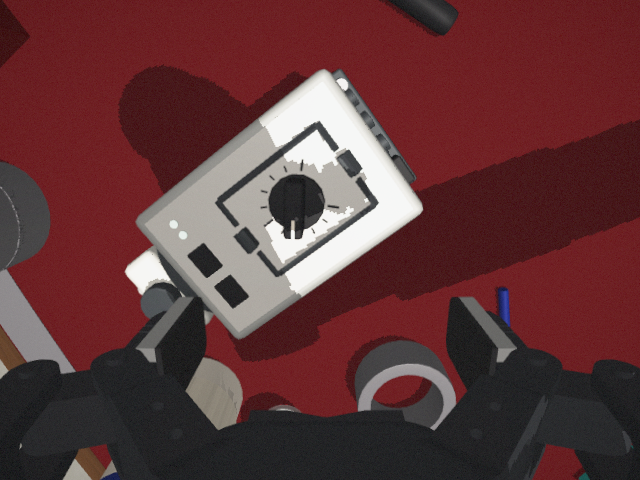

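The pump is at (276,204) and the dial disc at (296,203). The white pointer at (293,229) faces the dosing-head/right side. The collar corners are at about (318,124), (377,203), (279,275) and (218,203).

```bash
python3 -W ignore - <<'E'
from h import *
s=r.read_state();c=cam('wrist',s)
P=np.array([onz(c,uv,.134)[:2] for uv in [(318,124),(377,203),(279,275),(218,203)]])
print(P.round(4),P.mean(0));
for i in range(4): d=P[(i+1)%4]-P[i];print(np.linalg.norm(d),np.degrees(np.arctan2(d[1],d[0])))
a,b=onz(c,(292.5,232),.1615),onz(c,(300,179),.1615)
print('pointer',a,b,np.degrees(np.arctan2(*(a-b)[:2][::-1])),np.linalg.norm(a-b))
for a in(-115,-150):
  print(delta([.55,-.21,.27],rpy(a)))
E
```

```text
[[ 0.5165 -0.3004]
 [ 0.502  -0.2361]
 [ 0.586  -0.2174]
 [ 0.6009 -0.2818]] [ 0.5513619  -0.25890569]
0.06582434161270109 102.72568121174048
0.086094275290612 12.603597302665893
0.06607703938127242 -77.0469908660638
0.08635734653955128 -167.56334503934747
pointer [ 0.5582654  -0.24727788  0.1615    ] [ 0.53968726 -0.27515193  0.1615    ] 56.316429887164055 0.03349791712931151
(array([ 0.0203, -0.0281,  0.0028]), array([ 0.031, -0.012,  0.003]))
(array([ 0.0203, -0.0281,  0.0028]), array([ 4.406, -0.01 ,  0.007]))
```

Emit:
{"op": "step_arm", "data": {
  "deltas": [0,-0.09,-0.031,0,0,0,0,-0.09,-0.031,0,0,0,0,-0.09,-0.031,0,0,0,0,-0.09,-0.031,0,0,0]
}}

```text
time: 4.5
tcp_pos: [0.607, -0.1672, 0.2896]
tcp_rot: [174.5, 90.0, -30.2]
contact_force: [-1.0, -0.4, 0.5]
finger_gap: 1.002
```

```bash
python3 -W ignore - <<'E'
from h import *
c,im=shot('wrist','w2.png')
s=r.read_state();print(s['time'],s['tcp_pos'],s['joint_vel'].max())
q=proj(c,[.551,-.259,.14]);print(q)
x,y=[int(v) for v in q];x=max(x-100,0);y=max(y-85,0)
print(x,y)
save('w2c.png',cv2.resize(im[y:y+170,x:x+200],None,fx=3,fy=3,interpolation=2))
im1=cv2.imread('pics/w1.png');cv2.imwrite('pics/w1c.png',cv2.resize(im1[115:285,200:400],None,fx=3,fy=3,interpolation=2))
E
```

```text
4.55 [ 0.60660644 -0.16818575  0.29005468] 0.08834516573399906
[345.27468363  59.6723856 ]
245 0
```

View pics/w2c.png

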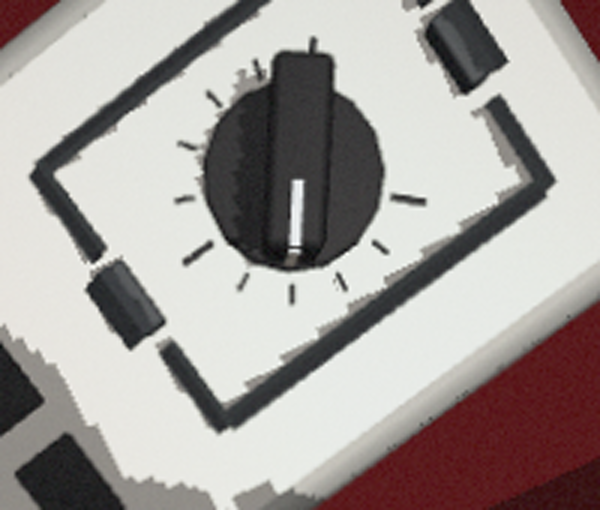

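View pics/w1c.png

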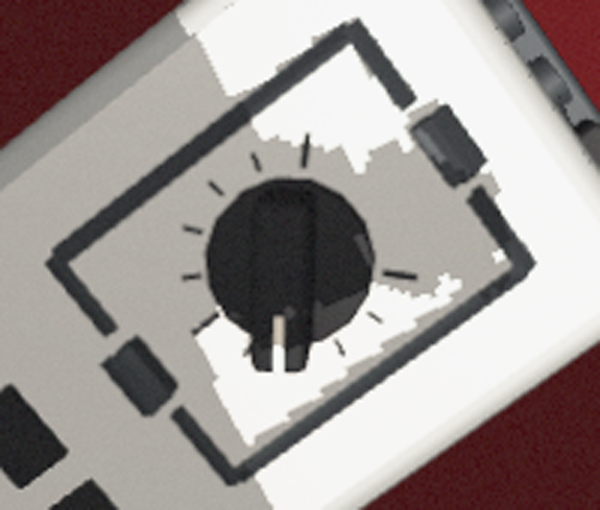

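Both views show the bar, its white pointer just left of mark 30–35, and all the marks. The mark 50 lies toward the black squares at the dosing head, with 60 next clockwise. I fit the marks and triangulate the pointer.

```bash
python3 -W ignore - <<'E'
from h import *
from scipy.optimize import least_squares
s2=dict(r.read_state());c2=cam('wrist',s2)
s1=dict(s2);s1['tcp_pos']=[.54075687,-.23883569,.28810163];s1['tcp_rot']=rpy(-114.985);c1=cam('wrist',s1)
m2={0:(407,201),1:(380,247),2:(341,282),3:(292,294),4:(243,281),5:(198,253),6:(185,200),7:(187,146),8:(214,98),9:(258,70),10:(313,45)}
m1={0:(400,275),1:(375,317),2:(340,347),5:(206,323),6:(191,276),7:(192,229),8:(215,187),9:(256,161),10:(306,150)}
obs=[(c2,k,np.array(v)/3+[245,0]) for k,v in m2.items()]+[(c1,k,np.array(v)/3+[200,115]) for k,v in m1.items()]
def f(p,o=obs):
    out=[]
    for c,k,uv in o:
        a=p[3]+np.radians(135-27*k);R_=p[5] if k in(0,5,10) else p[4]
        out+=list(proj(c,[p[0]+R_*np.cos(a),p[1]+R_*np.sin(a),p[2]])-uv)
    return out
for o in (obs,obs[:11],obs[11:]):
    q=least_squares(lambda p:np.r_[f(p,o),(p[2]-.125)*(500 if len(o)<15 else 0)],[.551,-.259,.125,.22,.024,.024]);p=q.x
    print(p.round(4),np.degrees(p[3]),np.sqrt(np.mean(q.fun**2)))
g=lambda a,b:tri([(c2,np.array(a)/3+[245,0]),(c1,np.array(b)/3+[200,115])])
print('pointer tip',g((295,248),(278,370)),'inner',g((298,180),(279,318)))
for c,(u,v),o in((c2,((304,53),(295,256)),[245,0]),(c1,((286,188),(278,372)),[200,115])):
    A,B=[onz(c,np.array(w)/3+o,.1615) for w in(u,v)];d=B-A;print('bar',np.degrees(np.arctan2(d[1],d[0])),(A+B)/2,np.linalg.norm(d))
E
```

```text
[ 0.5511 -0.2619  0.1298  0.2036  0.0235  0.0256] 11.666480926589582 0.5783239421172929
[ 0.5507 -0.2625  0.125   0.2034  0.0239  0.0264] 11.651672070717115 0.680413802390457
[ 0.5517 -0.2612  0.125   0.2044  0.024   0.0255] 11.71077823236307 0.08687313548330539
pointer tip (array([ 0.55909532, -0.24632186,  0.16242877]), [array([-0.1, -0.1]), array([0.1, 0. ])]) inner (array([ 0.55367993, -0.25680499,  0.16559047]), [array([0.2, 0.1]), array([-0.2, -0.1])])
bar 63.11278335805628 [ 0.5513005  -0.26128307  0.1615    ] 0.03653061238602599
bar 61.47718123902568 [ 0.55041447 -0.26256439  0.1615    ] 0.03816063823284697
```

```bash
python3 -W ignore - <<'E'
from h import *
print(delta([.551,-.2618,.24],rpy(-117.7)),delta([.551,-.2618,.165],rpy(-117.7)))
E
```

```text
(array([0.05  , 0.1083, 0.0114]), array([ 0.37 , -0.007,  0.   ])) (array([0.125 , 0.1083, 0.0115]), array([ 0.37 , -0.007,  0.   ]))
```

Emit:
{"op": "step_arm", "data": {
  "deltas": [0.0,0.05,0.005,0.2,0,0,0.01,0.1,0.011,0.37,0,0,0.05,0.1083,0.0114,0.37,0,0,0.05,0.1083,0.0114,0.37,0,0,0.075,0.1083,0.0114,0.37,0,0,0.1,0.1083,0.0114,0.37,0,0,0.125,0.1083,0.0114,0.37,0,0,0.125,0.1083,0.0114,0.37,0,0,0.125,0.1083,0.0114,0.37,0,0]
}}

```text
time: 5.45
tcp_pos: [0.5513, -0.2626, 0.1663]
tcp_rot: [159.6, 89.9, -48.2]
contact_force: [0.6, 0.6, 0.3]
finger_gap: 1.003
```

Emit:
{"op": "step_arm", "data": {
  "deltas": [0,0,0,0,0,0,0,0,0,0,0,0,0,0,0,0,0,0,0,0,0,0,0,0,0,0,0,0,0,0,0,0,0,0,0,0,0,0,0,0,0,0,0,0,0,0,0,0],
  "jaw": 1.0
}}

```text
time: 6.25
tcp_pos: [0.5514, -0.2629, 0.1648]
tcp_rot: [178.0, 89.9, -29.8]
contact_force: [3.4, -2.8, 1.3]
finger_gap: 0.121
```

```bash
python3 -W ignore - <<'E'
from h import *
s=r.read_state();print(s['time'],s['tcp_pos'],yang(s),s['joint_pos'],s['contact_force'],s['moment'],s['finger_gap'])
E
```

```text
6.25 [ 0.55137126 -0.26293653  0.1648227 ] -117.8175910300618 [-6.70916538e+00  4.35493796e+00 -2.53603811e+00  3.93712193e-02
 -8.30173557e+01 -2.11131777e+01] [ 3.42412183 -2.81926956  1.31851858] [-0.81226821 -1.20110397 -0.10637132] 0.12058892632132188
```

Emit:
{"op": "step_arm", "data": {
  "deltas": [0,0,0,1,0,0,0,0,0,2,0,0,0,0,0,3,0,0,0,0,0,4,0,0,0,0,0,5,0,0,0,0,0,6,0,0,0,0,0,7,0,0,0,0,0,8,0,0,0,0,0,9,0,0,0,0,0,9.7,0,0,0,0,0,9.7,0,0,0,0,0,9.7,0,0]
}}

```text
time: 7.45
tcp_pos: [0.551, -0.2617, 0.1648]
tcp_rot: [2.3, 89.9, 77.1]
contact_force: [0.7, 6.0, 4.1]
finger_gap: 0.125
```

```bash
python3 -W ignore - <<'E'
from h import *
s=r.read_state();print(s['time'],s['tcp_pos'],yang(s),s['joint_pos'],s['contact_force'],s['moment'],s['finger_gap'])
E
```

```text
7.45 [ 0.55095163 -0.26171168  0.16481038] 164.7992709207416 [-6.65354048e+00  4.31566921e+00 -2.53997286e+00 -6.94072059e-02
 -8.31368677e+01 -9.85389008e+01] [0.69828829 6.04930844 4.06933876] [ 2.0683328   0.06335738 -0.00992009] 0.12538635872922926
```

Emit:
{"op": "step_arm", "data": {
  "deltas": [0,0,0,0,0,0,0,0,0,0,0,0,0,0,0,0,0,0,0,0,0,0,0,0,0,0,0,0,0,0,0,0,0,0,0,0,-0.04,0,0,0,0,0,-0.09,0,0,0,0,0,-0.12,0,0,0,0,0,-0.12,0,0,0,0,0,-0.12,0,0,0,0,0],
  "jaw": 0.0
}}

```text
time: 8.55
tcp_pos: [0.5511, -0.2625, 0.285]
tcp_rot: [-71.5, 89.9, 3.1]
contact_force: [-0.1, -0.7, -0.5]
finger_gap: 0.997
```

```bash
python3 -W ignore - <<'E'
from h import *
s=r.read_state();c,im=shot('wrist','w3.png')
print(s['time'],s['tcp_pos'],yang(s),s['joint_pos'],s['finger_gap'])
q=proj(c,[.551,-.2618,.14]);x,y=[max(int(v)-d,0) for v,d in zip(q,(100,85))];print(x,y)
print('axis/mark50/60/70 at deck, and expected pointer tip', [((proj(c,p)-[x,y])*3).round() for p in ([.551,-.2618,.125],)+tuple([.551+.024*np.cos(a),-.2618+.024*np.sin(a),.125] for a in np.radians([11.7,-15.3,-42.3]))+([.551+.018*np.cos(np.radians(-15.3)),-.2618+.018*np.sin(np.radians(-15.3)),.1615],)])
save('w3c.png',cv2.resize(im[y:y+170,x:x+200],None,fx=3,fy=3,interpolation=2))
E
```

```text
8.55 [ 0.55112431 -0.26252682  0.28497485] 164.59712139173732 [-6.70206121e+00  4.12182310e+00  9.74841202e+00 -1.55509710e-02
 -9.55367789e+01 -9.87023082e+01] 0.9972270128248348
226 144
axis/mark50/60/70 at deck, and expected pointer tip [array([301., 242.]), array([347., 329.]), array([301., 339.]), array([256., 329.]), array([302., 366.])]
```

View pics/w3c.png

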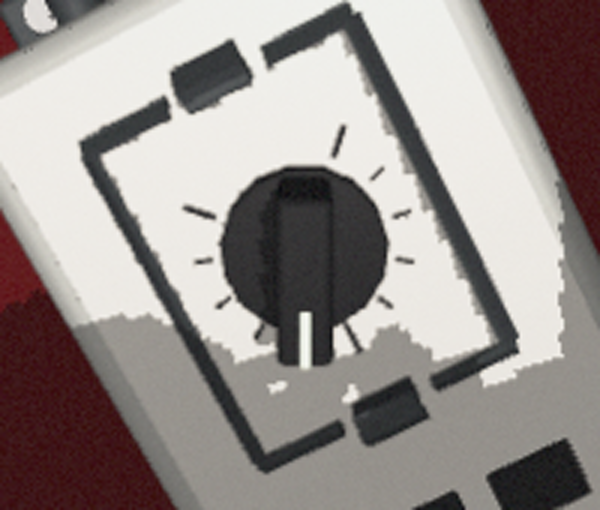

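The pointer at (305,340) covers mark 60, midway between mark 50 at (352,337) and mark 70 at (263,332), so the dial stands at 60. Now to the cover.

```bash
python3 -W ignore - <<'E'
from h import *
from scipy.optimize import least_squares
s=r.read_state();c=cam('wrist',s)
m={0:(339,140),1:(377,174),2:(402,214),3:(404,261),4:(385,303),5:(352,337),7:(263,332),8:(223,304),9:(204,261),10:(199,212)}
def f(p):
    out=[]
    for k,uv in m.items():
        a=p[2]+np.radians(135-27*k);R_=p[4] if k in(0,5,10) else p[3]
        out+=list(proj(c,[p[0]+R_*np.cos(a),p[1]+R_*np.sin(a),.125])-np.array(uv)/3-[226,144])
    return out
q=least_squares(f,[.551,-.2618,.2,.024,.026]);p=q.x;print(p.round(4),np.degrees(p[2]),np.sqrt(np.mean(q.fun**2)))
A,B=[onz(c,np.array(w)/3+[226,144],.1615) for w in((303,178),(305,366))];d=B-A;print('bar',np.degrees(np.arctan2(d[1],d[0])),(A+B)/2,np.linalg.norm(d))
print(delta([.517,.2,.24],rpy(167)))
E
```

```text
[ 0.551  -0.261   0.2076  0.0236  0.0255] 11.89354921646283 0.3518475929825643
bar -14.735881835861637 [ 0.54835359 -0.26050852  0.1615    ] 0.03943515030964254
(array([0.0438, 0.1553, 0.4368]), array([-0.3  ,  0.003, -0.007]))
```

Emit:
{"op": "step_arm", "data": {
  "deltas": [0.01,0.155,0.437,-0.3,0,0,0.02,0.155,0.437,-0.3,0,0,0.03,0.155,0.437,-0.3,0,0,0.044,0.155,0.437,-0.3,0,0,0.044,0.155,0.437,-0.3,0,0,0.044,0.155,0.437,-0.3,0,0,0.044,0.155,0.437,-0.3,0,0,0.044,0.155,0.437,-0.3,0,0,0.044,0.155,0.437,-0.3,0,0,0.044,0.155,0.437,-0.3,0,0,0.044,0.155,0.437,-0.3,0,0,0.044,0.155,0.437,-0.3,0,0]
}}

```text
time: 9.8
tcp_pos: [0.5173, 0.1994, 0.2393]
tcp_rot: [150.9, 89.9, -132.0]
contact_force: [0.2, -1.1, -0.2]
finger_gap: 1.001
```

```bash
python3 -W ignore - <<'E'
from h import *
import pickle
s=r.read_state();c,im=shot('wrist','w4.png');pickle.dump(c,open('c4.pkl','wb'))
print(s['time'],s['tcp_pos'],yang(s),s['joint_pos'])
for o in ['cover','cover_grip']:
    for d in spotter.outline_of(o,'wrist')[:3]: print(o,d['conf'],np.round(d['bbox'],1))
E
```

```text
9.8 [0.51734642 0.19943235 0.2392748 ] 167.01780828966378 [ 4.18460378e+01 -4.62047565e+00 -3.73417039e+00  1.29627439e-02
 -9.10073154e+01 -1.44827960e+02]
cover 0.86 [412.4 357.3 118.5 139.2]
cover 0.82 [359.3  27.6 104.   51.9]
cover 0.79 [378.4 199.7 110.1 129. ]
cover_grip 0.93 [412.1 358.8 109.1 139.6]
cover_grip 0.68 [376.9 202.2 109.3 131.4]
cover_grip 0.62 [358.   25.1  98.   50.1]
```

Emit:
{"op": "step_arm", "data": {
  "deltas": [0,0.02,0.04,0,0,0,0,0.03,0.07,0,0,0,0,0.03,0.07,0,0,0,0,0.03,0.07,0,0,0]
}}

```text
time: 10.35
tcp_pos: [0.5043, 0.2743, 0.2402]
tcp_rot: [-178.0, 90.0, -101.0]
contact_force: [0.1, -0.8, -0.6]
finger_gap: 0.999
```

```bash
python3 -W ignore - <<'E'
from h import *
import pickle
s=r.read_state();c,im=shot('wrist','w5.png');pickle.dump(c,open('c5.pkl','wb'))
print(s['time'],s['tcp_pos'],yang(s),s['joint_pos'])
for o in ['cover','cover_grip']:
    for d in spotter.outline_of(o,'wrist')[:3]: print(o,d['conf'],np.round(d['bbox'],1))
a,b=cv2.imread('pics/w4.png'),cv2.imread('pics/w5.png')
cv2.imwrite('pics/w45.png',np.hstack([a[:400,120:520],b[:400,120:520]]))
E
```

```text
10.35 [0.50428895 0.27433305 0.24024801] 166.97364183231403 [ 4.85691039e+01 -1.69822451e+00 -8.26841341e-01  1.10762976e-02
 -9.08902399e+01 -1.51595292e+02]
cover 0.9 [286.  233.6 101.7 127. ]
cover 0.88 [273.6  45.5 172.9  89.6]
cover 0.68 [347.4 367.1 141.4 103.4]
cover_grip 0.97 [273.9  44.5 168.3  85.9]
cover_grip 0.82 [285.2 235.3 104.7 126.3]
cover_grip 0.61 [348.6 365.4 138.9 102.5]
```

View pics/w45.png

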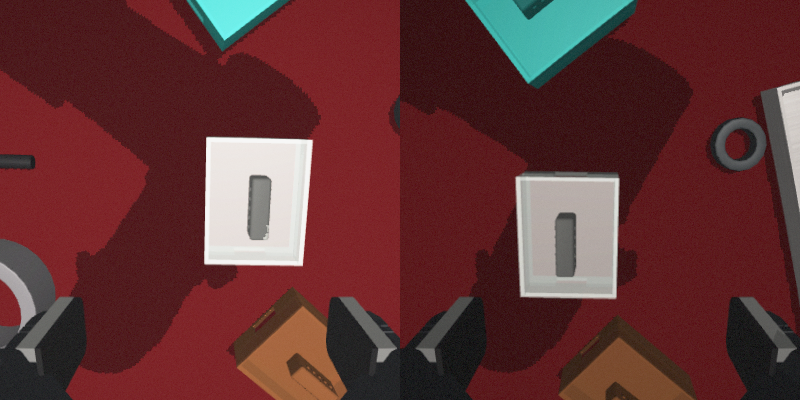

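The grey cover is centred near (378,200) in the left view and (286,235) in the right, with its bar nearly upright in both. The brown and turquoise look-alikes are apart from it. I enlarge it for exact corners.

```bash
python3 - <<'E'
import cv2,numpy as np
a,b=cv2.imread('pics/w4.png'),cv2.imread('pics/w5.png')
f=lambda i:cv2.resize(i,None,fx=3,fy=3,interpolation=2)
cv2.imwrite('pics/w45z.png',np.hstack([f(a[125:275,315:445]),f(b[160:310,225:355])]))
E
```

```text
(no output)
```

View pics/w45z.png

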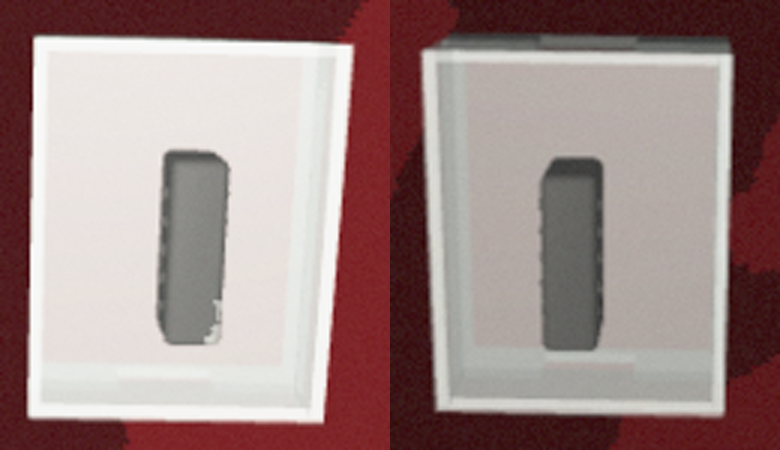

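The bar's brighter top face and the cover's top quad are both clear. I triangulate the quad corners and the bar ends.

```bash
python3 -W ignore - <<'E'
from h import *
import pickle
c4,c5=pickle.load(open('c4.pkl','rb')),pickle.load(open('c5.pkl','rb'))
A=[(34,38),(352,46),(322,422),(28,416)];B=[(423,50),(733,55),(722,412),(437,410)]
a=[np.array(p)/3+[315,125] for p in A];b=[(np.array(p)-[390,0])/3+[225,160] for p in B]
P=np.array([tri([(c4,u),(c5,v)])[0] for u,v in zip(a,b)]);print(P.round(4),P.mean(0))
def ang(P): return [ (np.linalg.norm(P[(i+1)%4]-P[i]).round(4),np.degrees(np.arctan2(*(P[(i+1)%4]-P[i])[:2][::-1])).round(1)) for i in range(4)]
print(ang(P))
for c,q in((c4,a),(c5,b)):
    Q=np.array([onz(c,u,.044) for u in q]);print(Q.mean(0).round(4),ang(Q))
for u,v in [((196,343),(570,350)),((200,163),(573,178))]:
    print('bar',tri([(c4,np.array(u)/3+[315,125]),(c5,(np.array(v)-[390,0])/3+[225,160])]))
E
```

```text
[[0.4596 0.213  0.0412]
 [0.4791 0.291  0.0421]
 [0.5757 0.2666 0.0426]
 [0.5567 0.189  0.0426]] [0.51779959 0.23988954 0.04211407]
[(np.float64(0.0805), np.float64(76.0)), (np.float64(0.0997), np.float64(-14.2)), (np.float64(0.0799), np.float64(-103.8)), (np.float64(0.1), np.float64(166.1))]
[0.5176 0.2398 0.044 ] [(np.float64(0.08), np.float64(75.9)), (np.float64(0.0997), np.float64(-14.0)), (np.float64(0.0798), np.float64(-104.2)), (np.float64(0.0995), np.float64(166.1))]
[0.5173 0.2402 0.044 ] [(np.float64(0.0797), np.float64(76.0)), (np.float64(0.0988), np.float64(-14.3)), (np.float64(0.0793), np.float64(-103.3)), (np.float64(0.0998), np.float64(166.0))]
bar (array([0.53811234, 0.23526182, 0.07123437]), [array([-0., -0.]), array([0., 0.])])
bar (array([0.49713858, 0.24557952, 0.06206059]), [array([0.2, 0.4]), array([-0.2, -0.4])])
```

```bash
python3 -W ignore - <<'E'
from h import *
print(delta([.5176,.24,.15],rpy(166)),delta([.5176,.24,.071],rpy(166)))
E
```

```text
(array([ 0.0906, -0.0204, -0.0299]), array([0.113, 0.002, 0.003])) (array([ 0.1696, -0.0203, -0.0299]), array([0.113, 0.002, 0.003]))
```

Emit:
{"op": "step_arm", "data": {
  "deltas": [0.04,-0.02,-0.03,0.1,0,0,0.08,-0.02,-0.03,0.11,0,0,0.1,-0.02,-0.03,0.11,0,0,0.12,-0.0203,-0.0299,0.11,0,0,0.14,-0.0203,-0.0299,0.11,0,0,0.16,-0.0203,-0.0299,0.11,0,0,0.1696,-0.0203,-0.0299,0.11,0,0,0.1696,-0.0203,-0.0299,0.11,0,0,0.1696,-0.0203,-0.0299,0.11,0,0]
}}

```text
time: 11.4
tcp_pos: [0.5177, 0.2409, 0.0718]
tcp_rot: [-61.9, 89.9, 14.2]
contact_force: [0.0, 0.9, -0.1]
finger_gap: 0.999
```

Emit:
{"op": "step_arm", "data": {
  "deltas": [0,0,0,0,0,0,0,0,0,0,0,0,0,0,0,0,0,0,0,0,0,0,0,0,0,0,0,0,0,0,0,0,0,0,0,0,0,0,0,0,0,0,0,0,0,0,0,0,0,0,0,0,0,0],
  "jaw": 1.0
}}

```text
time: 12.3
tcp_pos: [0.5173, 0.2413, 0.071]
tcp_rot: [-56.1, 90.0, 20.0]
contact_force: [-0.2, 0.6, 2.8]
finger_gap: 0.15
```

```bash
python3 -W ignore - <<'E'
from h import *
s=r.read_state();print(s['time'],s['tcp_pos'],yang(s),s['joint_pos'],s['contact_force'],s['moment'],s['finger_gap'])
E
```

```text
12.3 [0.51731646 0.2412599  0.07100649] 166.12043255657136 [ 4.51467340e+01  1.19411124e+00 -1.57774737e+01  1.38758625e-02
 -7.30001375e+01 -1.49030351e+02] [-0.24214356  0.63299987  2.80459447] [0.09364642 0.2148328  0.04367125] 0.15043015522168662
```

```bash
python3 -W ignore - <<'E'
from h import *
print(delta([.551,-.2615,.291],rpy(191.8)))
E
```

```text
(array([-0.2201, -0.1534, -0.4799]), array([-3.21e+00,  1.00e-03,  4.00e-03]))
```

Emit:
{"op": "step_arm", "data": {
  "deltas": [-0.02,0,0,0,0,0,-0.05,0,0,0,0,0,-0.09,0,0,0,0,0,-0.13,0,0,0,0,0,-0.17,0,0,0,0,0,-0.21,0,0,0,0,0,-0.22,0,0,0,0,0,-0.22,0,0,0,0,0]
}}

```text
time: 13.1
tcp_pos: [0.5175, 0.2414, 0.2921]
tcp_rot: [-30.9, 89.8, 45.2]
contact_force: [0.7, 0.6, -1.1]
finger_gap: 0.15
```

```bash
python3 -W ignore - <<'E'
from h import *
s=r.read_state();print(s['time'],s['tcp_pos'],yang(s),s['contact_force'],s['moment'],s['finger_gap'])
print(delta([.551,-.2615,.291],rpy(191.8)))
E
```

```text
13.1 [0.51749575 0.24143738 0.29213136] 166.10470840651965 [ 0.67862145  0.58826734 -1.09954068] [0.05491169 0.00407419 0.06053842] 0.14987825489678708
(array([ 2.000e-04, -1.533e-01, -4.802e-01]), array([-3.212,  0.014,  0.014]))
```

Emit:
{"op": "step_arm", "data": {
  "deltas": [0,-0.009,-0.028,-0.1,0,0,0,-0.022,-0.07,-0.5,0,0,0,-0.037,-0.116,-0.9,0,0,0,-0.052,-0.162,-1.3,0,0,0,-0.067,-0.209,-1.7,0,0,0,-0.082,-0.256,-2.1,0,0,0,-0.097,-0.303,-2.5,0,0,0,-0.112,-0.35,-2.8,0,0,0,-0.127,-0.397,-3.1,0,0,0,-0.14,-0.438,-3.21,0,0,0,-0.15,-0.468,-3.21,0,0,0,-0.1533,-0.48,-3.21,0,0]
}}

```text
time: 14.3
tcp_pos: [0.5499, -0.264, 0.287]
tcp_rot: [64.5, 89.7, 166.1]
contact_force: [-0.3, -0.5, -1.4]
finger_gap: 0.148
```

```bash
python3 -W ignore - <<'E'
from h import *
s=r.read_state();c,im=shot('wrist','w6.png')
print(s['time'],s['tcp_pos'],yang(s),s['contact_force'],s['finger_gap'])
print(delta([.551,-.2615,.291],rpy(191.8)))
_,t=shot('scene','s6.png')
save('both6.png',np.hstack([im[:,100:540],cv2.resize(t[260:400,250:390],(360,360),interpolation=2)[:, :] if 0 else cv2.resize(t[240:400,265:385],(360,480),interpolation=2)]))
E
```

```text
14.3 [ 0.54989383 -0.26403314  0.28702471] -168.382175832423 [-0.29415923 -0.482545   -1.36697348] 0.14750934795132842
(array([-0.0038, -0.0017,  0.0025]), array([-0.024,  0.014, -0.035]))
```

View pics/both6.png

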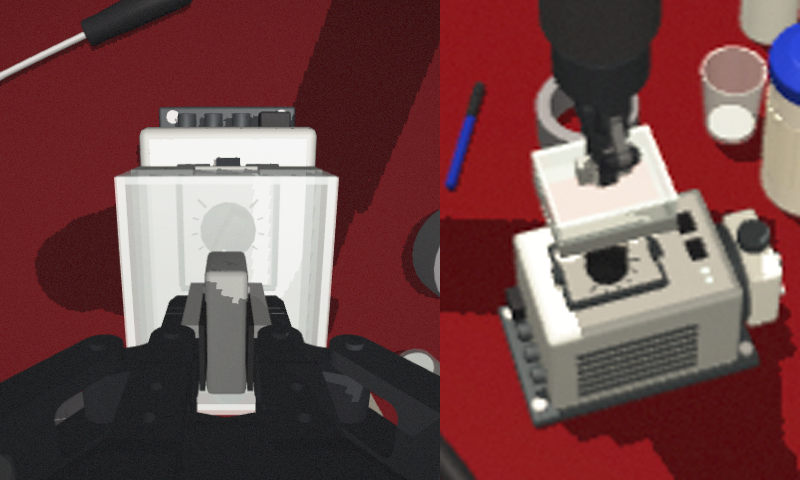

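The cover is held squarely and parallel to the pump edges, directly over the collar. Now lower it to just above the collar.

Emit:
{"op": "step_arm", "data": {
  "deltas": [0.01,-0.0017,0.0025,0,0,0,0.03,-0.0017,0.0025,0,0,0,0.05,-0.0017,0.0025,0,0,0,0.068,-0.0017,0.0025,0,0,0,0.073,-0.0017,0.0025,0,0,0,0.073,-0.0017,0.0025,0,0,0,0.073,-0.0017,0.0025,0,0,0]
}}

```text
time: 15.1
tcp_pos: [0.5523, -0.2584, 0.2187]
tcp_rot: [-132.1, 89.9, -30.3]
contact_force: [-0.4, -0.1, -0.7]
finger_gap: 0.145
```

```bash
python3 -W ignore - <<'E'
from h import *
s=r.read_state()
print(s['time'],s['tcp_pos'],yang(s),s['contact_force'],s['moment'],s['finger_gap'],rot(s).as_matrix()[:,0])
print(delta([.551,-.2615,.212],rpy(191.8)))
E
```

```text
15.1 [ 0.55225759 -0.25836633  0.21870679] -168.15542068876923 [-0.44798467 -0.1300741  -0.65197408] [-0.02917625  0.00036074  0.01730436] 0.1447447521161563 [ 1.21700879e-03 -7.10656086e-04 -9.99999007e-01]
(array([ 0.0067,  0.0019, -0.0028]), array([ 0.006, -0.007,  0.007]))
```

Emit:
{"op": "step_arm", "data": {
  "deltas": [0,0.0018,-0.0027,0,0,0,0.003,0.0018,-0.0027,0,0,0,0.007,0.0018,-0.0027,0,0,0,0.007,0.0018,-0.0027,0,0,0,0.007,0.0018,-0.0027,0,0,0]
}}

```text
time: 15.6
tcp_pos: [0.5506, -0.2619, 0.2105]
tcp_rot: [87.2, 90.0, -171.0]
contact_force: [-0.5, 0.1, -0.8]
finger_gap: 0.153
```

Emit:
{"op": "step_arm", "data": {
  "deltas": [0.002,0,0,0,0,0,0.004,0,0,0,0,0,0.005,0,0,0,0,0,0.005,0,0,0,0,0]
}}

```text
time: 16.0
tcp_pos: [0.5508, -0.262, 0.2062]
tcp_rot: [-139.1, 90.0, -37.3]
contact_force: [0.1, -0.0, 1.8]
finger_gap: 0.147
```

```bash
python3 -W ignore - <<'E'
from h import *
s=r.read_state()
print(s['time'],s['tcp_pos'],yang(s),s['contact_force'],s['moment'],s['finger_gap'],rot(s).as_matrix()[:,0])
print(delta([.551,-.2615,.212],rpy(191.8)))
E
```

```text
16.0 [ 0.55080583 -0.2619629   0.2061934 ] -168.2057566909837 [ 0.0601142  -0.01839408  1.81734184] [-0.00963407  0.08434725 -0.00437199] 0.14680638677669408 [ 6.87533304e-04 -5.23125667e-04 -9.99999627e-01]
(array([-0.0058, -0.0003,  0.0004]), array([-0.001, -0.005,  0.004]))
```

Contact begins at the catches with no side force. Press on.

Emit:
{"op": "step_arm", "data": {
  "deltas": [0.001,0,0,0,0,0,0.002,0,0,0,0,0,0.003,0,0,0,0,0,0.004,0,0,0,0,0,0.005,0,0,0,0,0]
}}

```text
time: 16.5
tcp_pos: [0.5512, -0.2624, 0.2034]
tcp_rot: [-135.9, 89.8, -34.1]
contact_force: [-1.5, 1.5, 10.6]
finger_gap: 0.146
```

Emit:
{"op": "step_arm", "data": {
  "deltas": [0.001,0,0,0,0,0,0.002,0,0,0,0,0,0.003,0,0,0,0,0,0.004,0,0,0,0,0,0.004,0,0,0,0,0]
}}

```text
time: 17.0
tcp_pos: [0.5506, -0.2616, 0.196]
tcp_rot: [39.2, 90.0, 141.0]
contact_force: [0.9, 0.5, -0.0]
finger_gap: 0.152
```

Emit:
{"op": "step_arm", "data": {
  "deltas": [0.001,0,0,0,0,0,0.001,0,0,0,0,0,0.001,0,0,0,0,0]
}}

```text
time: 17.3
tcp_pos: [0.5506, -0.2616, 0.196]
tcp_rot: [40.5, 90.0, 142.3]
contact_force: [-2.6, 3.1, 5.2]
finger_gap: 0.147
```

Emit:
{"op": "step_arm", "data": {
  "deltas": [0.001,0,0,0,0,0,0.002,0,0,0,0,0,0.0025,0,0,0,0,0,0.0025,0,0,0,0,0,0.0025,0,0,0,0,0]
}}

```text
time: 17.8
tcp_pos: [0.5506, -0.2616, 0.196]
tcp_rot: [-127.2, 89.9, -25.4]
contact_force: [-6.3, 6.8, 14.3]
finger_gap: 0.149
```

```bash
python3 -W ignore - <<'E'
from h import *
s=r.read_state();c,im=shot('wrist','w7.png')
print(s['time'],s['tcp_pos'],yang(s),s['contact_force'],s['moment'],s['finger_gap'],rot(s).as_matrix()[:,0])
cs,t=shot('scene','s7.png')
save('both7.png',np.hstack([im[:,100:540],cv2.resize(t[260:380,275:365],(360,480),interpolation=2)]))
s=r.read_state();print(s['contact_force'])
E
```

```text
17.8 [ 0.55062415 -0.26163529  0.19599233] -168.17248296079126 [-6.29032961  6.75771937 14.34677351] [ 2.29882334  1.99304255 -0.01224727] 0.14911405496963218 [ 1.64320461e-03 -7.80701258e-04 -9.99998345e-01]
[-5.94255986  6.65055105 13.90653221]
```

View pics/both7.png

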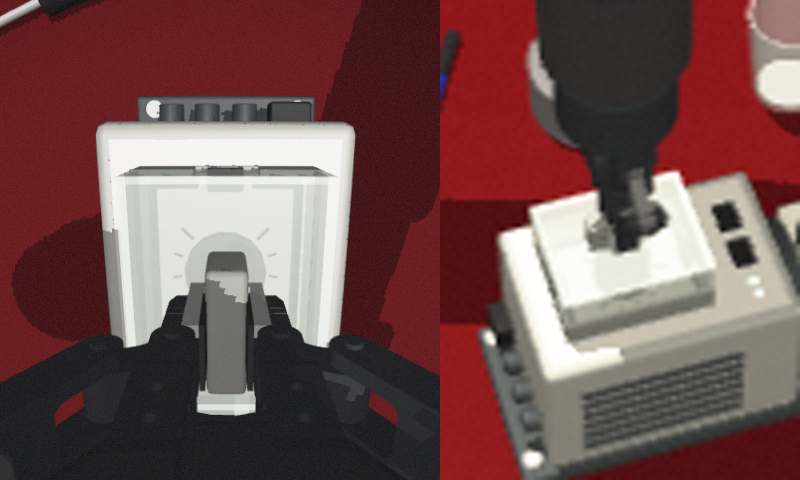

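The cover sits flush on the deck and level. The TCP is at 0.196 m, its grasp height plus the deck, with about 14 N down. Handing in.

```bash
python3 -W ignore - <<'E'
from h import *
print(r.finish_job());s=r.read_state();print(s['time'],s['tcp_pos'],s['contact_force'],s['finger_gap'])
E
```

```text
the job is handed in; nothing more can be done
None
the job is handed in; nothing more can be done
```

I set the dial to 60, snapped the grey cover down over it, and handed the job in at about 18 s of the 64 s allowed. The arm was still gripping the cover and pressing with about 14 N.

- **Dial:** I turned it about 77.5° clockwise from roughly 31. The wrist view before fitting the cover put the pointer at 59.8. The grip bar hides the pointer under the cover, so I could not re-read the dial afterwards.
- **Cover fit:** The press force rose to about 10.6 N and then dropped as the catches snapped. The rim came to rest at deck height, with the tool at 0.196 m against a cover grasp height of 0.071 m. The estimated centre is within about 0.5 mm of the dial's axis and the tool is vertical.
- **Catches:** I judged them by the force drop, the final height and the last picture, as their values cannot be read directly.
- **Final forces:** About 14 N down, with about 9 N of sideways force left over from pressing.
- **Measurement disagreement:** Fitting the scale marks put the deck at about 130 mm rather than the stated 125 mm. The final seating height agreed with 125 mm.
- **Bystanders:** I met no unexpected contact on the way. I did not measure the bystanders' positions again at the end.

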